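# Load the forked housing from the basket and latch it down

## Robot

A 6-joint arm with a two-finger parallel gripper is mounted at the origin on the work surface. World frame = base frame: x ahead of the robot, y to its left, z up, the work surface at z = 0. Lengths are in m, angles in rad, forces in N, time in s.
With the tool pointing down it reaches from about 0.425 to 0.95 m from the base axis. Payload 14.7 kg.
Tool frame: the origin (TCP) lies at the very end of the fingers, on their centre line; the grasp point (between the pads) lies 19 mm behind it (ctrl.grasp_offset is the distance from the TCP to the grasp point, in m); z points along the fingers, y is the line along which they close (so a half turn about z gives the same grasp; the last joint's range is limited). The gripper opens to 85 mm and grips with 20 to 120 N. Pads are 22 mm wide; open, the fingers measure 114 mm over their backs; the gripper's body (76 mm by 85 mm) begins 54 mm behind the grasp point. The pads swing forward as they close: fully open they stand 13 mm farther back than shut.
Start: joints at [-1.286, 0.48, 1.596, -0, 1.065, -0.047], TCP at [0.212, -0.615, 0.231] pointing down, gripper open.
Joint ranges: [-2.75, 2.75], [-0.82, 2.05], [0.23, 2.67], [-1.56, 4.7], [0.09, 2.69], [-2.92, 2.92]. Speed limits (rad/s): [1.89, 1.89, 2.39, 3.01, 3.01, 3.01].

## Interface

Orientations are given as a unit quaternion [x, y, z, w].
In Python, from cell import ctrl gives the robot as it stands. The module is installed in compiled form; this text tells all that it offers.
- The arm moves only by the tool drive_tool, never from a script. Its argument "moves" is a list of rows, each an object of numbers: "jaw": the closure, from -1 (fully open) to 1 (shut); "x", "y", "z": the shift along the tool's x, y, z in m; "ax", "ay", "az": the turn, a rotation vector about the tool's x, y, z in rad. A call has 1 to 20 rows; each row shifts and turns the commanded pose from where the row before left it, along the tool's axes as they then stand; what a row does not reach is not made up. A row lasts 1/10 s, in which the tool goes at most 50 mm and 8.59 degrees, less where a joint would pass 70% of its speed; a pose out of reach is approached as far as the arm can. A call with a gripper value outside its range is refused whole. The fingers move at their own pace and stop on an object; the grip force is fixed at half the most. Time passes only in rows, so rows that do not move let the fingers close. It gives the time, the measured TCP pose, the force, the opening and the grip force at its end, in the units of the state.
- ctrl.read_state(): the state, without advancing time (a new reading comes with each control period).
- ctrl.get_image(name): name is "scene" or "top"; returns the picture (400x640x3 uint8, red, green, blue); there is no depth.
- ctrl.calibration(name): a dict with "K" (3x3 intrinsics, pixels), "k1" (the pictures are not rectified: a ray, as slopes to the right and down, at radius r is drawn at 1 + k1 r^2 times it, then the intrinsics apply), "extrinsics" (4x4, takes a point from world to camera coordinates). Camera axes: x right, y down, z forward; pixel columns grow to the right and rows downward; lengths in m; the calibration is good to about 2 mm. A picture is of the moment at which its call begins. calibration takes no time and is no camera call.
- ctrl.sign_off(): hands the job in; it is judged then, once.
The state is a dict: "time": time; "q": joint angles; "qd": joint speeds; "effort": joint torques, N m; "ee_pos": TCP position; "orientation": TCP orientation; "wrist_force": force on the tool from outside, world axes, zero at the start; "moment": the same for the moment, N m; "grip_width": finger opening in m; "grip_force": force on a finger pad.
Only numpy, scipy, OpenCV 4.12 (cv2) and the standard library are available. Lean on these libraries where they do the work, as an engineer would, in place of code of your own. Each camera call takes 0.05 s, during which the arm holds its last target. There are 200 camera calls.

## Task

From the green basket under the lamp bar, lift out only the housing that ends in a fork, without hitting the lamp, and lay it gently flat on the pad of the latching nest, between its guides and end stops, and let go. Then swing the nest's steel latch arm over it until the arm is fully home in its catch; leave the other two housings in the basket and do not disturb the things standing around.

Things in the scene. Friction and masses are not known exactly. Their poses are not given: they have to be found in the camera images.
- fork: The forked blue plastic housing, 100 mm long (x), square body 40 wide, 40 high at x -50 to +10 mm; origin: mid-length, on the underside; z up. Fork at x +10 to +50 mm: two prongs 13 mm thick, 40 high, 14 mm gap. 0.1 to 0.2 kg. Grip it across the body near x = -20 mm. Lies in any of three places in the basket beside the plug housings, fork towards the basket's +x
- plug_a: A plug blue plastic housing, 100 mm long (x), square body 40 wide, 40 high at x -50 to +10 mm; origin: mid-length, on the underside; z up. It ends, x +10 to +50 mm, in a single round spigot 28 mm in diameter. Stays in the basket
- plug_b: The other plug housing, just like plug_a. Stays in the basket
- basket: Green open basket, fixed, outside 270 mm along its x, 340 along its y, 65 high, walls and floor 5 mm (the rim lip stands out 10 mm more). Origin: centre of its underside, on the table. The housings lie side by side about 88 mm apart along its y, their length nearly along its x. Reach in under the lamp from the basket's -x side
- lamp: Aluminium lamp bar, fixed over the basket: same origin and axes as the basket. The bar runs along y from -210 to +165 mm, is 90 mm wide (x -45 to +45 mm), underside 164 mm and top 200 mm above the table; it hangs right above the square bodies of the housings, so a vertical gripper cannot get at them. Its post, 30 mm square, stands at y = -210 mm
- nest: Steel nest, fixed: base plate 150 mm (x) by 200 (y) by 12; origin: centre of its underside, on the table. Raised pad in the middle (see nest_pad). The latch's hinge cheeks at y -86 to -64 mm and the catch (two cheeks, a ledge between) at y +72 to +88 mm, both x -19 to +19 mm, rise to 89 mm
- nest_pad (a point): Centre of the pad's top, 30 mm above the table, the nest's axes; the housing's underside centre belongs here, its length along x (either way round). Pad 110 mm (x) by 30 (y). End stops at x = -55 and +55 mm stand 10 mm above the pad; four guide blocks, inner faces at y = -24 and +24 mm, at x -49 to -37 and +33 to +47 mm, stand 14 mm above it
- latch (a joint): Angle of the latch arm: 0 = closed, lying level over the pad with its end in the catch; about 1.57 = standing upright; grows as it opens (up to 1.9). It stays where it is left (stiff, about 0.25 N m)
- latch_hinge (a point): Axis of the latch arm's hinge (parallel to the nest's x), at nest x 0, y -75 mm, z 80 mm; the nest's axes. The steel arm is 18 mm wide, 12 mm thick, reaches 164 mm from the axis and closes towards the nest's +y; closed, its top is 86 mm above the table and it clears the housing by 1 to 2 mm
- latch_tip (a point): On the face of the latch arm that is on top when closed, 160 mm from the hinge axis
- screwdriver: Bystander: screwdriver lying on the table, about 200 mm long
- oil_bottle: Bystander: white plastic bottle, 48 mm across, 110 mm high, standing; origin under its centre
- small_tray: Bystander: blue open tray, 130 by 100 by 45 mm; origin under its centre
Not all that is in view belongs to the job. What is shaped like the fork but brown or orange is not meant. What is shaped like the plug_b but turquoise is not meant.

How it is judged:
On the way, in this order (a step that is already met when the one before it is completed fails the run):
1. the forked housing is lifted clear of the basket's rim (height (world z) of fork above 0.08 m), for 0.1 s.
2. it lies in the nest, let go, with the latch still open (x of fork in the frame of nest between -0.012 and 0.012 m and y of fork in the frame of nest between -0.01 and 0.01 m and z of fork in the frame of nest between 0.026 and 0.034 m and angle between the x axis of fork and the x axis of nest, either way round below 0.2 rad and angle between fork's own z axis and vertical below 0.1 rad and contact force between fork and the fingers below 0.1 N and linear speed of fork below 0.02 m/s and value of joint latch above 0.6 rad), for 0.2 s.
At the end, for the whole second after the job is handed in: The forked housing rests flat on the nest's pad between guides and stops (within 12 mm along, 10 mm across, 4 mm in height, 0.2 rad in direction, tilt under 0.1 rad); the latch is closed to within 0.05 rad; both plug housings lie in the basket (x of fork in the frame of nest between -0.012 and 0.012 m and y of fork in the frame of nest between -0.01 and 0.01 m and z of fork in the frame of nest between 0.026 and 0.034 m and angle between the x axis of fork and the x axis of nest, either way round below 0.2 rad and angle between fork's own z axis and vertical below 0.1 rad and x of plug_a in the frame of basket between -0.13 and 0.13 m and y of plug_a in the frame of basket between -0.165 and 0.165 m and height (world z) of each of plug_a, plug_b below 0.04 m and x of plug_b in the frame of basket between -0.13 and 0.13 m and y of plug_b in the frame of basket between -0.165 and 0.165 m and value of joint latch below 0.05 rad and linear speed of fork below 0.02 m/s); the robot touches nothing.
It fails at once if the lamp bar is hit (over 10 N) (contact force between lamp and anything else above 10 N).
It fails at once if a plug housing is lifted above the basket's rim (height (world z) of any of plug_a, plug_b above 0.07 m).
It fails at once if the forked housing is dropped or thrown (faster than 0.5 m/s while not held) (contact force between fork and the fingers below 0.1 N and linear speed of fork above 0.5 m/s).
It fails at once if a bystander is moved more than 40 mm (distance of any of screwdriver, oil_bottle, small_tray from where it was at the start of the episode above 0.04 m).
It also fails if it takes over 64 s, if anything falls off the work surface, if the arm or the gripper's body presses on something with over 40 N, if the wrist force passes 120 N, or if a joint passes its speed limit or range.

## Working session

There is one attempt and no reset: what is moved stays moved. The work goes in short steps, Python scripts to look and compute and a tool call to move; the robot and the scene stay as the last step left them, time stands still between calls to the robot, and variables do not carry over. Pictures are saved under pics/ and viewed, at most 10 in all, crops included, and the job is handed in when it is done.

Besides the shell and the picture viewer there is one more tool, called after "Call:" as name(argument=value, ...), one argument or row to a line, values as JSON. drive_tool: Moves the arm, as the interface text tells. Its arguments: {"type":"object","properties":{"moves":{"type":"array","items":{"type":"object","properties":{"jaw":{"type":"number"},"x":{"type":"number"},"y":{"type":"number"},"z":{"type":"number"},"ax":{"type":"number"},"ay":{"type":"number"},"az":{"type":"number"}}}}},"required":["moves"]}

```bash
mkdir -p pics; python3 - <<'E'
from cell import ctrl
import cv2, numpy as np
for n in("scene","top"):
    im=ctrl.get_image(n); cv2.imwrite(f"pics/{n}0.png",im[:,:,::-1])
    c=ctrl.calibration(n); print(n,c["K"],c["k1"]); print(np.round(c["extrinsics"],4)); 
s=ctrl.read_state(); print(s["time"],s["ee_pos"],s["orientation"],s["wrist_force"],s["grip_width"],ctrl.grasp_offset)
E
```

```text
scene [[411.95468381   0.         319.18478219]
 [  0.         411.95468381 187.87886639]
 [  0.           0.           1.        ]] 0.028939255400426626
[[-0.3667  0.9301 -0.0205  0.2292]
 [ 0.4869  0.1731 -0.8561 -0.1687]
 [-0.7927 -0.3239 -0.5164  1.8766]
 [ 0.      0.      0.      1.    ]]
top [[511.12698597   0.         319.63684947]
 [  0.         511.12698597 198.76913451]
 [  0.           0.           1.        ]] 0.0071904443745655884
[[ 0.0186 -0.9998 -0.002  -0.0472]
 [-0.9973 -0.0184 -0.0704  0.5052]
 [ 0.0703  0.0033 -0.9975  1.927 ]
 [ 0.      0.      0.      1.    ]]
0.1 [ 0.21167264 -0.61415649  0.23072337] [ 9.86269095e-01  1.65145242e-01 -5.34336098e-05 -5.63972038e-04] [ 0.20372539  0.25303047 -0.28051643] 0.08531435713988635 0.0187
```

View pics/scene0.png

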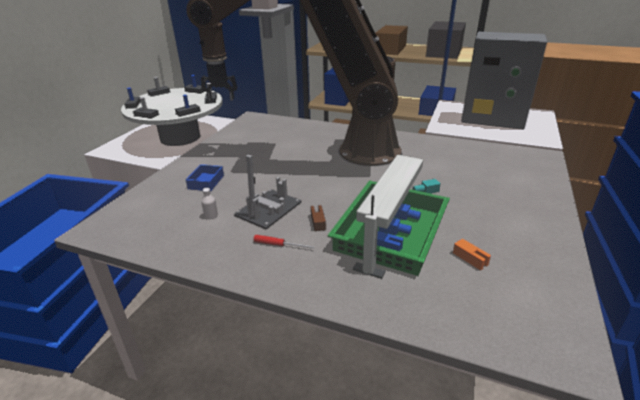

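View pics/top0.png

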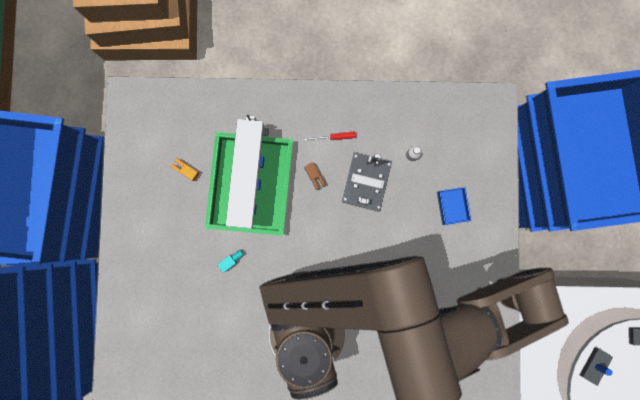

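The scene view shows the basket with three blue housings at about (400,225) under the lamp. The nest is near (268,205) with its latch upright at (250,185). In the top view the basket is centred near (250,184), the lamp post is at (251,118), and the nest is at (367,181). I'll enlarge both.

```bash
python3 - <<'E'
import cv2, numpy as np
s=cv2.imread("pics/scene0.png"); t=cv2.imread("pics/top0.png")
a=cv2.resize(s[145:285,225:465],None,fx=3.33,fy=3.33,interpolation=cv2.INTER_CUBIC); cv2.imwrite("pics/sc.png",a)
b=cv2.resize(t[105:245,200:400],None,fx=4,fy=4,interpolation=cv2.INTER_CUBIC); cv2.imwrite("pics/tc.png",b)
E
```

```text
(no output)
```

View pics/sc.png

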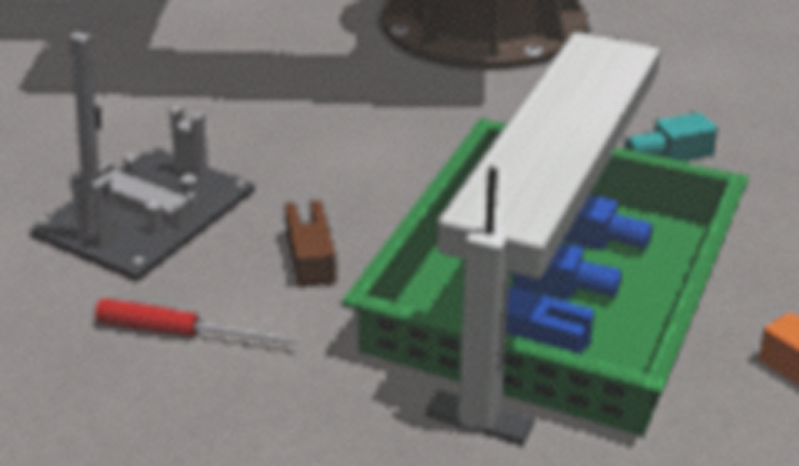

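View pics/tc.png

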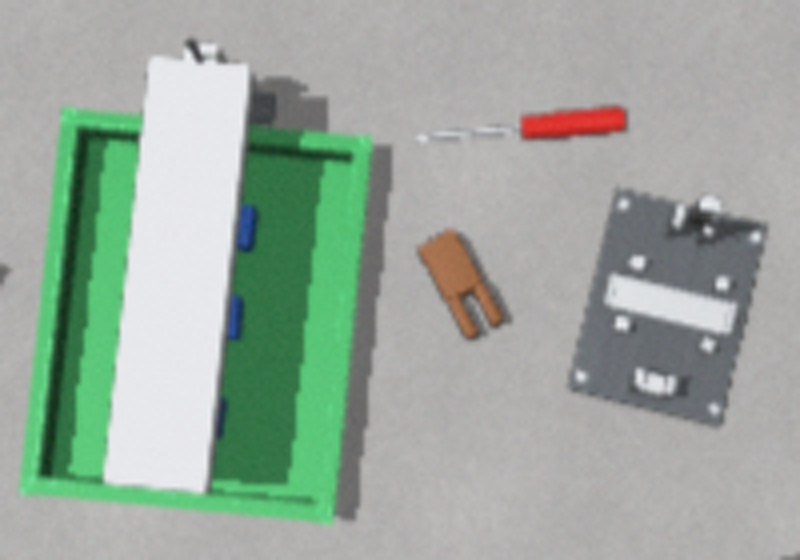

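The forked housing is the one nearest the lamp post, with its prongs at crop (548,325) in the scene view. In the top crop its body end shows at (247,228). The nest's hinge is at the top (697,215), its catch at (658,380) and its pad centre at (671,303). Next I'll measure.

```bash
cat > h.py <<'E'
import cv2, numpy as np
from cell import ctrl
C={n:ctrl.calibration(n) for n in("scene","top")}
def ray(n,p):
    c=C[n];E=np.array(c["extrinsics"]);u=cv2.undistortPoints(np.array([[p]],float),np.array(c["K"]),np.array([c["k1"],0,0,0]))[0,0]
    d=E[:3,:3].T@[u[0],u[1],1];o=-E[:3,:3].T@E[:3,3];return o,d/np.linalg.norm(d)
def onz(n,p,z):
    o,d=ray(n,p);return o+d*(z-o[2])/d[2]
def tri(ps,pt):
    (a,d),(b,e)=ray("scene",ps),ray("top",pt)
    s=np.linalg.lstsq(np.c_[d,-e],b-a,rcond=None)[0];P,Q=a+d*s[0],b+e*s[1];return (P+Q)/2,np.linalg.norm(P-Q)
def proj(n,P):
    c=C[n];E=np.array(c["extrinsics"]);return cv2.projectPoints(np.array([P],float),cv2.Rodrigues(E[:3,:3])[0],E[:3,3],np.array(c["K"]),np.array([c["k1"],0,0,0]))[0][0,0]
E
python3 - <<'E'
from h import *
def polys(n,lo,hi,roi,eps,mina,hull=False):
    im=cv2.imread(f"pics/{n}0.png");x0,y0,x1,y1=roi
    big=cv2.resize(im[y0:y1,x0:x1],None,fx=4,fy=4,interpolation=cv2.INTER_CUBIC)
    m=cv2.inRange(cv2.cvtColor(big,cv2.COLOR_BGR2HSV),lo,hi)
    for c in cv2.findContours(m,0,2)[0]:
        if cv2.contourArea(c)<mina: continue
        if hull:c=cv2.convexHull(c)
        a=cv2.approxPolyDP(c,eps,True)[:,0]; yield (a+.5)/4-.5+[x0,y0]
np.set_printoptions(precision=4,suppress=True)
print("green top z.065")
for p in polys("top",(45,80,60),(75,255,255),(195,110,305,250),8,2000,True):
    for q in p: print(q,onz("top",q,.065))
print("nest base z.012")
for p in polys("top",(90,15,40),(130,110,125),(335,140,400,220),8,2000,True):
    for q in p: print(q,onz("top",q,.012))
print("pad top z.03")
for p in polys("top",(0,0,170),(180,60,255),(348,165,390,195),3,300,True):
    for q in p: print(q,onz("top",q,.03))
print("blue top z.045")
for p in polys("top",(105,100,40),(130,255,255),(240,140,290,240),2,30):
    print("-");
    for q in p: print(q,onz("top",q,.045))
print("blue scene z.045")
for p in polys("scene",(105,100,40),(130,255,255),(370,190,450,270),3,100):
    print("-");
    for q in p: print(q,onz("scene",q,.045))
E
```

```text
green top z.065
[215.625 131.625] [0.7476 0.3564 0.065 ]
[292.125 138.875] [0.7254 0.0692 0.065 ]
[282.375 235.125] [0.3655 0.0972 0.065 ]
[204.875 227.375] [0.3888 0.3844 0.065 ]
nest base z.012
[355.875 152.875] [ 0.6855 -0.1736  0.012 ]
[385.625 160.125] [ 0.6596 -0.288   0.012 ]
[389.875 165.625] [ 0.6386 -0.3045  0.012 ]
[378.875 210.375] [ 0.4662 -0.2642  0.012 ]
[342.375 200.625] [ 0.5009 -0.1246  0.012 ]
pad top z.03
[384.875 194.375] [ 0.5263 -0.2842  0.03  ]
[388.375 177.875] [ 0.5893 -0.2969  0.03  ]
[389.375 177.125] [ 0.5922 -0.3006  0.03  ]
[389.375 194.375] [ 0.5266 -0.3012  0.03  ]
[351.875 174.125] [ 0.601  -0.1584  0.03  ]
[353.375 173.125] [ 0.605 -0.164  0.03 ]
[383.125 180.375] [ 0.5794 -0.2771  0.03  ]
[382.125 187.125] [ 0.5536 -0.2735  0.03  ]
[378.375 187.625] [ 0.5515 -0.2594  0.03  ]
[352.875 181.375] [ 0.5735 -0.1625  0.03  ]
[350.875 179.875] [ 0.579  -0.1549  0.03  ]
blue top z.045
-
[258.375 178.875] [0.5748 0.1939 0.045 ]
[257.375 179.375] [0.5728 0.1977 0.045 ]
[256.625 188.875] [0.5369 0.1995 0.045 ]
[258.625 188.875] [0.537 0.192 0.045]
[259.125 187
[... 825 characters left out ...]
5 ]
[377.125 243.875] [0.6935 0.2145 0.045 ]
[398.625 249.625] [0.6977 0.28   0.045 ]
[401.125 246.875] [0.6827 0.2843 0.045 ]
[402.375 238.875] [0.6439 0.2799 0.045 ]
[401.125 237.375] [0.6379 0.2749 0.045 ]
[395.625 236.125] [0.6376 0.2579 0.045 ]
[394.375 234.125] [0.6291 0.2521 0.045 ]
[398.875 230.125] [0.6042 0.2607 0.045 ]
[408.375 232.875] [0.6081 0.2911 0.045 ]
[410.625 227.875] [0.58   0.2927 0.045 ]
[409.875 225.625] [0.569  0.2882 0.045 ]
[399.625 223.125] [0.5668 0.2551 0.045 ]
[398.875 221.125] [0.5568 0.2506 0.045 ]
[399.875 217.875] [0.5378 0.2498 0.045 ]
[405.375 218.625] [0.5359 0.2673 0.045 ]
[407.125 214.875] [0.5129 0.2685 0.045 ]
[417.875 218.375] [0.5208 0.3049 0.045 ]
```

```bash
python3 - <<'E'
import cv2
s=cv2.imread("pics/scene0.png"); 
a=cv2.resize(s[225:255,370:410],None,fx=16,fy=16,interpolation=cv2.INTER_CUBIC); b=cv2.resize(s[145:235,230:310],None,fx=6,fy=6,interpolation=cv2.INTER_CUBIC)
import numpy as np
o=np.zeros((1020//2+30,640+0,3),np.uint8)
cv2.imwrite("pics/fk.png",a); cv2.imwrite("pics/ns.png",b)
E
```

```text
(no output)
```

View pics/fk.png

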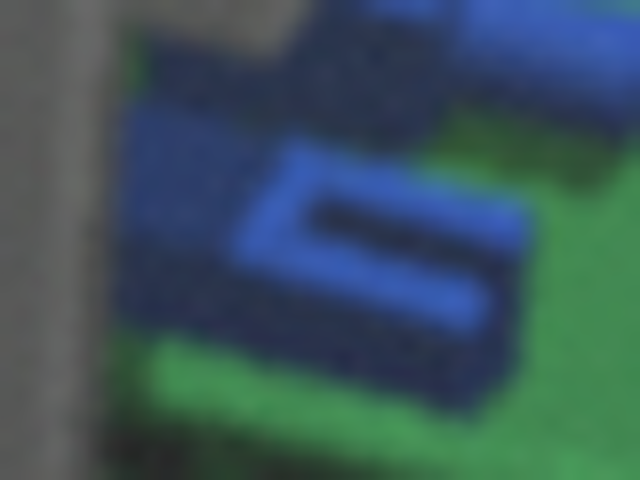

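View pics/ns.png

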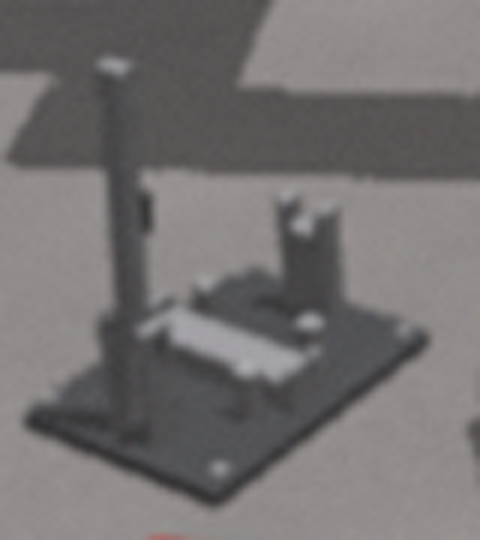

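The crops show the fork's prong-tip top corners at about (402.8,237.9) and (399.4,244.9) in the scene view. The latch stands upright with its tip at scene (249.2,156) and top (377,155.8). The pad and the catch are both visible.

```bash
python3 - <<'E'
from h import *
np.set_printoptions(precision=4,suppress=True)
f=lambda x,y:(x/16-.47+370,y/16-.47+225)
print("cams",ray("top",(320,200))[0],ray("scene",(320,200))[0])
for nm,p,z in[("tip far",(533,203),.045),("tip near",(482,330),.045),("tip near bottom",(470,415),.005),("back line far",(290,138),.045),("line near",(235,255),.045),("gapbase",(312,212),.045)]:
    print(nm,onz("scene",f(*p),z))
for p in[(263.1,157.6),(262.9,163.4),(263.2,160)]: print("body end",[onz("top",p,z) for z in(.005,.045)])
# nest
t=lambda x,y:(x/4-.375+200,y/4-.375+105); s=lambda x,y:(x/6-.42+230,y/6-.42+145)
for nm,a,b in[("latch tip",(115,64),(708,203)),("catch cheek+x",(288,198),None),("base +x(back)corner?",(425,340),(617,188)),("base near",(215,500),(617,188)),("base left",(28,420),(767,224)),("base right",(428,340),(570,388))]:
    if b: print(nm,tri(s(*a),t(*b)))
print("base corners z.012",[onz("top",t(*q),.012) for q in[(617,188),(767,224),(720,425),(570,388)]])
im=cv2.imread("pics/top0.png")[170:193,345:388];big=cv2.resize(im,None,fx=8,fy=8,interpolation=cv2.INTER_CUBIC)
m=cv2.inRange(cv2.cvtColor(big,cv2.COLOR_BGR2GRAY),165,255)
c=max(cv2.findContours(m,0,2)[0],key=cv2.contourArea);r=cv2.minAreaRect(c)
bp=(cv2.boxPoints(r)+.5)/8-.5+[345,170];P=np.array([onz("top",q,.03) for q in bp]);print("pad",P,P.mean(0))
im=cv2.imread("pics/scene0.png")[190:215,250:290];big=cv2.resize(im,None,fx=8,fy=8,interpolation=cv2.INTER_CUBIC)
m=cv2.inRange(cv2.cvtColor(big,cv2.COLOR_BGR2GRAY),150,255)
c=max(cv2.findContours(m,0,2)[0],key=cv2.contourArea);M=cv2.moments(c);ps=((M['m10']/M['m00']+.5)/8-.5+250,(M['m01']/M['m00']+.5)/8-.5+190)
pt=bp.mean(0);print(ps,pt,cv2.contourArea(c)/64,"tri pad",tri(ps,pt), onz("scene",ps,.03))
# screw dots fix yaw
g=cv2.imread("pics/top0.png")
for q in[(623,204),(755,237),(714,409),(580,377)]: print("bolt",onz("top",t(*q),.014))
E
```

```text
cams [ 0.3692 -0.0441  1.9577] [1.6538 0.424  0.8293]
tip far [0.6354 0.2796 0.045 ]
tip near [0.6763 0.2785 0.045 ]
tip near bottom [0.6526 0.2744 0.005 ]
back line far [0.6313 0.2316 0.045 ]
line near [0.6703 0.2304 0.045 ]
gapbase [0.6525 0.2409 0.045 ]
body end [array([0.6618, 0.1829, 0.005 ]), array([0.6558, 0.1783, 0.045 ])]
body end [array([0.6393, 0.1831, 0.005 ]), array([0.6337, 0.1785, 0.045 ])]
body end [array([0.6525, 0.1823, 0.005 ]), array([0.6467, 0.1777, 0.045 ])]
latch tip (array([ 0.6411, -0.2292,  0.2429]), np.float64(0.0016419297318434807))
base +x(back)corner? (array([ 0.6542, -0.1095,  0.1076]), np.float64(0.10791969241561275))
base near (array([ 0.6914, -0.1666,  0.006 ]), np.float64(0.0008301121721639691))
base left (array([ 0.6584, -0.3098,  0.005 ]), np.float64(0.0028348617478547488))
base right (array([ 0.4973, -0.1235,  0.0032]), np.float64(0.0013663509843694522))
base corners z.012 [array([ 0.6902, -0.1659,  0.012 ]), array([ 0.658 , -0.3101,  0.012 ]), array([ 0.4644, -0.2671,  0.012 ]), array([ 0.497 , -0.1237,  0.012 ])]
pad [[ 0.5756 -0.1526  0.03  ]
 [ 0.6063 -0.1596  0.03  ]
 [ 0.5791 -0.2799  0.03  ]
 [ 0.5484 -0.2727  0.03  ]] [ 0.5773 -0.2162  0.03  ]
(268.16363008424673, 202.1493587130477) [367.0635 180.6209] 86.2421875 tri pad (array([ 0.5771, -0.2155,  0.028 ]), np.float64(0.0019648168553025127)) [ 0.5795 -0.213   0.03  ]
bolt [ 0.6745 -0.1717  0.014 ]
bolt [ 0.645  -0.2985  0.014 ]
bolt [ 0.4794 -0.261   0.014 ]
bolt [ 0.5076 -0.133   0.014 ]
```

Call:
drive_tool(
  moves=[
    {"jaw": -0.7,"z": -0.04},
    {"jaw": -0.7,"z": -0.04},
    {"jaw": -0.7,"z": -0.04},
    {"jaw": -0.7,"z": -0.04},
    {"jaw": -0.7,"x": 0.036,"y": -0.03},
    {"jaw": -0.7,"x": 0.036,"y": -0.03},
    {"jaw": -0.7,"x": 0.036,"y": -0.03},
    {"jaw": -0.7,"x": 0.036,"y": -0.03},
    {"jaw": -0.7,"x": 0.036,"y": -0.03},
    {"jaw": -0.7,"x": 0.036,"y": -0.03},
    {"jaw": -0.7,"x": 0.036,"y": -0.03},
    {"jaw": -0.7,"x": 0.036,"y": -0.03},
    {"jaw": -0.7,"x": 0.036,"y": -0.03},
    {"jaw": -0.7,"x": 0.036,"y": -0.03},
    {"jaw": -0.7,"x": 0.036,"y": -0.03},
    {"jaw": -0.7,"x": 0.036,"y": -0.03},
    {"jaw": -0.7,"x": 0.036,"y": -0.03},
    {"jaw": -0.7,"x": 0.036,"y": -0.03},
    {"jaw": -0.7,"x": 0.036,"y": -0.03},
    {"jaw": -0.7,"x": 0.036,"y": -0.03},
  ],
)

```text
validation failed for argument at $.mo...
```

```bash
cat >> h.py <<'E'
from scipy.spatial.transform import Rotation as R
def pose(): s=ctrl.read_state(); return np.array(s["ee_pos"]),R.from_quat(s["orientation"]),s
def tilted(phi,th):   # fingers close across heading u=(sin phi,cos phi), tilted th from straight down towards u
    u=np.array([np.sin(phi),np.cos(phi),0]);z=np.sin(th)*u-np.cos(th)*np.array([0,0,1]);y=np.array([u[1],-u[0],0]);return R.from_matrix(np.c_[np.cross(y,z),y,z])
def delta(P,Rt):      # pure shift in present tool axes, and turn in place
    p,r,s=pose();print("t",round(s["time"],2),"p",p.round(4),"q",np.round(s["q"],2),"w",round(s["grip_width"],4),"F",np.round(s["wrist_force"],1),"gf",round(s["grip_force"],1))
    print("shift now",r.inv().apply(np.array(P)-p).round(4),"turn",(r.inv()*Rt).as_rotvec().round(4),"shift after turn",Rt.inv().apply(np.array(P)-p).round(4))
E
python3 - <<'E'
from h import *
delta((.634,.075,.153),tilted(.095,.84))
E
```

```text
t 0.1 p [ 0.2117 -0.6142  0.2307] q [-1.29  0.48  1.6   0.    1.07 -0.05] w 0.0853 F [ 0.2  0.3 -0.3] gf 0.0
shift now [ 0.6238 -0.5139  0.0784] turn [ 0.4782  0.7436 -1.0733] shift after turn [0.4268 0.3551 0.5926]
```

Call:
drive_tool(
  moves=[
    {"x": 0,"y": 0,"z": -0.04,"ax": 0,"ay": 0,"az": 0,"jaw": -0.7},
    {"x": 0,"y": 0,"z": -0.04,"ax": 0,"ay": 0,"az": 0,"jaw": -0.7},
    {"x": 0,"y": 0,"z": -0.04,"ax": 0,"ay": 0,"az": 0,"jaw": -0.7},
    {"x": 0,"y": 0,"z": -0.04,"ax": 0,"ay": 0,"az": 0,"jaw": -0.7},
  ],
)

```text
time: 0.5
ee_pos: [0.2116, -0.6141, 0.3926]
orientation: [0.986, 0.165, -0.0, -0.0]
wrist_force: [1.3, -0.5, -0.8]
grip_width: 0.0724
grip_force: 0.0
```

Call:
drive_tool(
  moves=[
    {"x": 0.037,"y": -0.03,"z": 0,"ax": 0,"ay": 0,"az": 0,"jaw": -0.7},
    {"x": 0.037,"y": -0.03,"z": 0,"ax": 0,"ay": 0,"az": 0,"jaw": -0.7},
    {"x": 0.037,"y": -0.03,"z": 0,"ax": 0,"ay": 0,"az": 0,"jaw": -0.7},
    {"x": 0.037,"y": -0.03,"z": 0,"ax": 0,"ay": 0,"az": 0,"jaw": -0.7},
    {"x": 0.037,"y": -0.03,"z": 0,"ax": 0,"ay": 0,"az": 0,"jaw": -0.7},
    {"x": 0.037,"y": -0.03,"z": 0,"ax": 0,"ay": 0,"az": 0,"jaw": -0.7},
    {"x": 0.037,"y": -0.03,"z": 0,"ax": 0,"ay": 0,"az": 0,"jaw": -0.7},
    {"x": 0.037,"y": -0.03,"z": 0,"ax": 0,"ay": 0,"az": 0,"jaw": -0.7},
    {"x": 0.037,"y": -0.03,"z": 0,"ax": 0,"ay": 0,"az": 0,"jaw": -0.7},
    {"x": 0.037,"y": -0.03,"z": 0,"ax": 0,"ay": 0,"az": 0,"jaw": -0.7},
    {"x": 0.037,"y": -0.03,"z": 0,"ax": 0,"ay": 0,"az": 0,"jaw": -0.7},
    {"x": 0.037,"y": -0.03,"z": 0,"ax": 0,"ay": 0,"az": 0,"jaw": -0.7},
    {"x": 0.037,"y": -0.03,"z": 0,"ax": 0,"ay": 0,"az": 0,"jaw": -0.7},
    {"x": 0.037,"y": -0.03,"z": 0,"ax": 0,"ay": 0,"az": 0,"jaw": -0.7},
    {"x": 0.037,"y": -0.03,"z": 0,"ax": 0,"ay": 0,"az": 0,"jaw": -0.7},
    {"x": 0.037,"y": -0.03,"z": 0,"ax": 0,"ay": 0,"az": 0,"jaw": -0.7},
  ],
)

```text
time: 2.1
ee_pos: [0.6157, 0.0341, 0.3911]
orientation: [0.986, 0.165, -0.0, 0.0]
wrist_force: [0.7, -0.4, 0.1]
grip_width: 0.0726
grip_force: 0.0
```

```bash
python3 - <<'E'
from h import *
delta((.634,.075,.153),tilted(.095,.84))
E
```

```text
t 2.1 p [0.6157 0.0341 0.3911] q [ 0.01  0.32  1.46 -0.    1.37  1.25] w 0.0726 F [ 0.7 -0.4  0.1] gf 0.0
shift now [ 0.0307 -0.0327  0.2381] turn [ 0.4788  0.7446 -1.0729] shift after turn [-0.1489  0.0144  0.1905]
```

Call:
drive_tool(
  moves=[
    {"x": 0,"y": 0,"z": 0,"ax": 0.0479,"ay": 0.0745,"az": -0.1073,"jaw": -0.7},
    {"x": 0,"y": 0,"z": 0,"ax": 0.0479,"ay": 0.0745,"az": -0.1073,"jaw": -0.7},
    {"x": 0,"y": 0,"z": 0,"ax": 0.0479,"ay": 0.0745,"az": -0.1073,"jaw": -0.7},
    {"x": 0,"y": 0,"z": 0,"ax": 0.0479,"ay": 0.0745,"az": -0.1073,"jaw": -0.7},
    {"x": 0,"y": 0,"z": 0,"ax": 0.0479,"ay": 0.0745,"az": -0.1073,"jaw": -0.7},
    {"x": 0,"y": 0,"z": 0,"ax": 0.0479,"ay": 0.0745,"az": -0.1073,"jaw": -0.7},
    {"x": 0,"y": 0,"z": 0,"ax": 0.0479,"ay": 0.0745,"az": -0.1073,"jaw": -0.7},
    {"x": 0,"y": 0,"z": 0,"ax": 0.0479,"ay": 0.0745,"az": -0.1073,"jaw": -0.7},
    {"x": 0,"y": 0,"z": 0,"ax": 0.0479,"ay": 0.0745,"az": -0.1073,"jaw": -0.7},
    {"x": 0,"y": 0,"z": 0,"ax": 0.0479,"ay": 0.0745,"az": -0.1073,"jaw": -0.7},
  ],
)

```text
time: 3.1
ee_pos: [0.6149, 0.0317, 0.3914]
orientation: [0.674, 0.615, 0.304, -0.275]
wrist_force: [0.5, 0.6, -0.6]
grip_width: 0.0728
grip_force: 0.0
```

```bash
python3 - <<'E'
from h import *
delta((.634,.075,.153),tilted(.095,.84))
E
```

```text
t 3.1 p [0.6149 0.0317 0.3914] q [-0.44  0.43  1.59  0.78  1.51 -0.56] w 0.0728 F [ 0.5  0.6 -0.6] gf 0.0
shift now [-0.1484  0.0143  0.192 ] turn [-0.0002 -0.004   0.0045] shift after turn [-0.1476  0.0149  0.1926]
```

Call:
drive_tool(
  moves=[
    {"x": -0.0245,"y": 0.0025,"z": 0.032,"ax": 0,"ay": -0.004,"az": 0.0045,"jaw": -0.7},
    {"x": -0.0245,"y": 0.0025,"z": 0.032,"ax": 0,"ay": 0,"az": 0,"jaw": -0.7},
    {"x": -0.0245,"y": 0.0025,"z": 0.032,"ax": 0,"ay": 0,"az": 0,"jaw": -0.7},
    {"x": -0.0245,"y": 0.0025,"z": 0.032,"ax": 0,"ay": 0,"az": 0,"jaw": -0.7},
    {"x": -0.0245,"y": 0.0025,"z": 0.032,"ax": 0,"ay": 0,"az": 0,"jaw": -0.7},
    {"x": -0.0245,"y": 0.0025,"z": 0.032,"ax": 0,"ay": 0,"az": 0,"jaw": -0.7},
    {"x": 0,"y": 0,"z": 0,"ax": 0,"ay": 0,"az": 0,"jaw": -0.7},
  ],
)

```text
time: 3.8
ee_pos: [0.6314, 0.076, 0.149]
orientation: [0.678, 0.612, 0.298, -0.277]
wrist_force: [-0.6, 0.4, 0.7]
grip_width: 0.0723
grip_force: 0.0
```

```bash
python3 - <<'E'
from h import *
im=ctrl.get_image("scene");cv2.imwrite("pics/s1.png",im[:,:,::-1])
a=cv2.resize(im[100:270,270:470,::-1],None,fx=3.5,fy=3.5,interpolation=cv2.INTER_CUBIC); cv2.imwrite("pics/s1c.png",a)
delta((.6483,.2235,.0195),tilted(.095,.84))
E
```

```text
t 3.85 p [0.6326 0.0754 0.1519] q [-0.36  0.71  1.76  0.9   1.16 -0.85] w 0.0728 F [-0.  -0.   1.1] gf 0.0
shift now [0.0012 0.0023 0.1993] turn [-0.0032  0.0022 -0.0072] shift after turn [0.0008 0.0016 0.1993]
```

View pics/s1c.png

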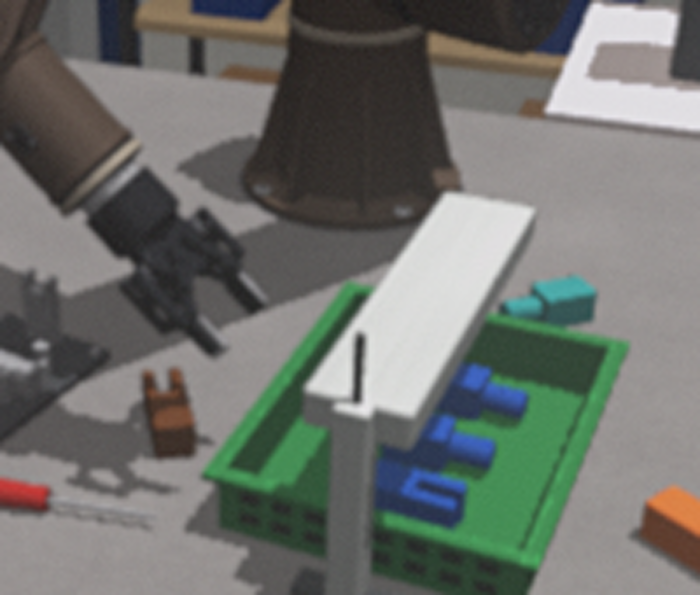

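The gripper, at crop (190,290), is tilted and in line with the fork, which lies clear under the lamp.

Call:
drive_tool(
  moves=[
    {"x": 0.001,"y": 0.002,"z": 0.02,"ax": -0.003,"ay": 0.002,"az": -0.007,"jaw": -0.7},
    {"x": 0,"y": 0,"z": 0.03,"ax": 0,"ay": 0,"az": 0,"jaw": -0.7},
    {"x": 0,"y": 0,"z": 0.03,"ax": 0,"ay": 0,"az": 0,"jaw": -0.7},
    {"x": 0,"y": 0,"z": 0.03,"ax": 0,"ay": 0,"az": 0,"jaw": -0.7},
    {"x": 0,"y": 0,"z": 0.03,"ax": 0,"ay": 0,"az": 0,"jaw": -0.7},
    {"x": 0,"y": 0,"z": 0.01,"ax": 0,"ay": 0,"az": 0,"jaw": -0.7},
    {"x": 0,"y": 0,"z": 0,"ax": 0,"ay": 0,"az": 0,"jaw": -0.7},
  ],
)

```text
time: 4.55
ee_pos: [0.6469, 0.1873, 0.0546]
orientation: [0.675, 0.615, 0.303, -0.272]
wrist_force: [0.6, -0.5, -0.3]
grip_width: 0.0728
grip_force: 0.0
```

```bash
python3 - <<'E'
from h import *
delta((.6483,.2235,.0195),tilted(.095,.84))
E
```

```text
t 4.55 p [0.6469 0.1873 0.0546] q [-0.19  0.85  1.81  1.11  0.98 -0.99] w 0.0728 F [ 0.6 -0.5 -0.3] gf 0.0
shift now [-0.0019 -0.0022  0.0503] turn [0.0027 0.0011 0.0042] shift after turn [-0.0019 -0.0021  0.0503]
```

Call:
drive_tool(
  moves=[
    {"x": -0.001,"y": -0.002,"z": 0.015,"ax": 0.002,"ay": 0,"az": 0.004,"jaw": -0.7},
    {"x": 0,"y": 0,"z": 0.015,"ax": 0,"ay": 0,"az": 0,"jaw": -0.7},
    {"x": 0,"y": 0,"z": 0.01,"ax": 0,"ay": 0,"az": 0,"jaw": -0.7},
    {"x": 0,"y": 0,"z": 0.01,"ax": 0,"ay": 0,"az": 0,"jaw": -0.7},
    {"x": 0,"y": 0,"z": 0,"ax": 0,"ay": 0,"az": 0,"jaw": -0.7},
    {"x": 0,"y": 0,"z": 0,"ax": 0,"ay": 0,"az": 0,"jaw": -0.7},
  ],
)

```text
time: 5.15
ee_pos: [0.6483, 0.2228, 0.0196]
orientation: [0.676, 0.614, 0.301, -0.274]
wrist_force: [0.1, -0.7, -0.3]
grip_width: 0.0726
grip_force: 0.0
```

```bash
python3 - <<'E'
from h import *
delta((.6483,.2235,.0195),tilted(.095,.84))
E
```

```text
t 5.15 p [0.6483 0.2228 0.0196] q [-0.13  0.9   1.81  1.19  0.93 -1.03] w 0.0726 F [ 0.1 -0.7 -0.3] gf 0.0
shift now [ 0.0004 -0.0001  0.0006] turn [ 0.0008  0.0014 -0.0013] shift after turn [ 0.0004 -0.0001  0.0006]
```

Call:
drive_tool(
  moves=[
    {"x": 0,"y": 0,"z": 0,"ax": 0,"ay": 0,"az": 0,"jaw": -0.4},
    {"x": 0,"y": 0,"z": 0,"ax": 0,"ay": 0,"az": 0,"jaw": -0.1},
    {"x": 0,"y": 0,"z": 0,"ax": 0,"ay": 0,"az": 0,"jaw": 0.1},
    {"x": 0,"y": 0,"z": 0,"ax": 0,"ay": 0,"az": 0,"jaw": 0.3},
    {"x": 0,"y": 0,"z": 0,"ax": 0,"ay": 0,"az": 0,"jaw": 1},
    {"x": 0,"y": 0,"z": 0,"ax": 0,"ay": 0,"az": 0,"jaw": 1},
    {"x": 0,"y": 0,"z": 0,"ax": 0,"ay": 0,"az": 0,"jaw": 1},
    {"x": 0,"y": 0,"z": 0,"ax": 0,"ay": 0,"az": 0,"jaw": 1},
  ],
)

```text
time: 5.95
ee_pos: [0.6488, 0.2224, 0.0202]
orientation: [0.676, 0.614, 0.302, -0.273]
wrist_force: [-0.6, -4.1, 5.6]
grip_width: 0.0394
grip_force: 59.8
```

Call:
drive_tool(
  moves=[
    {"x": 0.0075,"y": 0,"z": -0.0065,"ax": 0,"ay": 0,"az": 0,"jaw": 1},
    {"x": 0,"y": 0,"z": -0.01,"ax": 0,"ay": 0,"az": 0,"jaw": 1},
    {"x": 0,"y": 0,"z": -0.02,"ax": 0,"ay": 0,"az": 0,"jaw": 1},
    {"x": 0,"y": 0,"z": -0.02,"ax": 0,"ay": 0,"az": 0,"jaw": 1},
    {"x": 0,"y": 0,"z": -0.02,"ax": 0,"ay": 0,"az": 0,"jaw": 1},
    {"x": 0,"y": 0,"z": -0.02,"ax": 0,"ay": 0,"az": 0,"jaw": 1},
    {"x": 0,"y": 0,"z": -0.02,"ax": 0,"ay": 0,"az": 0,"jaw": 1},
    {"x": 0,"y": 0,"z": 0,"ax": 0,"ay": 0,"az": 0,"jaw": 1},
    {"x": -0.0135,"y": 0,"z": -0.015,"ax": 0,"ay": 0,"az": 0,"jaw": 1},
    {"x": -0.0135,"y": 0,"z": -0.015,"ax": 0,"ay": 0,"az": 0,"jaw": 1},
    {"x": -0.0135,"y": 0,"z": -0.015,"ax": 0,"ay": 0,"az": 0,"jaw": 1},
    {"x": -0.0135,"y": 0,"z": -0.015,"ax": 0,"ay": 0,"az": 0,"jaw": 1},
    {"x": -0.0135,"y": 0,"z": -0.015,"ax": 0,"ay": 0,"az": 0,"jaw": 1},
    {"x": -0.0135,"y": 0,"z": -0.015,"ax": 0,"ay": 0,"az": 0,"jaw": 1},
    {"x": 0.02,"y": 0,"z": -0.018,"ax": 0,"ay": 0,"az": 0,"jaw": 1},
    {"x": 0.02,"y": 0,"z": -0.018,"ax": 0,"ay": 0,"az": 0,"jaw": 1},
    {"x": 0.02,"y": 0,"z": -0.018,"ax": 0,"ay": 0,"az": 0,"jaw": 1},
    {"x": 0,"y": 0,"z": 0,"ax": 0,"ay": 0,"az": 0,"jaw": 1},
  ],
)

```text
time: 7.75
ee_pos: [0.6301, 0.0198, 0.187]
orientation: [0.676, 0.615, 0.302, -0.272]
wrist_force: [0.6, -0.7, -1.3]
grip_width: 0.0397
grip_force: 60.4
```

```bash
python3 - <<'E'
from h import *
delta((.5774,-.2165,.3),tilted(.219,.84))
im=ctrl.get_image("scene")[:,:,::-1];it=ctrl.get_image("top")[:,:,::-1]
cv2.imwrite("pics/s2.png",im);cv2.imwrite("pics/t2.png",it)
a=cv2.resize(im[120:240,300:420],None,fx=4,fy=4,interpolation=cv2.INTER_CUBIC)
p,_,_=pose();u=proj("top",p).astype(int);print(u,proj("scene",p))
b=cv2.resize(it[u[1]-30:u[1]+30,u[0]-30:u[0]+20],(400,480),interpolation=cv2.INTER_CUBIC)
cv2.imwrite("pics/c2.png",np.hstack([a,b]))
E
```

```text
t 7.75 p [0.6301 0.0198 0.187 ] q [-0.45  0.68  1.71  0.83  1.25 -0.83] w 0.0397 F [ 0.6 -0.7 -1.3] gf 60.4
shift now [-0.0768 -0.029  -0.2543] turn [-0.0878  0.0021  0.0847] shift after turn [-7.750e-02 -1.000e-04 -2.557e-01]
[303 160] [323.59109322 182.53163202]
```

View pics/c2.png

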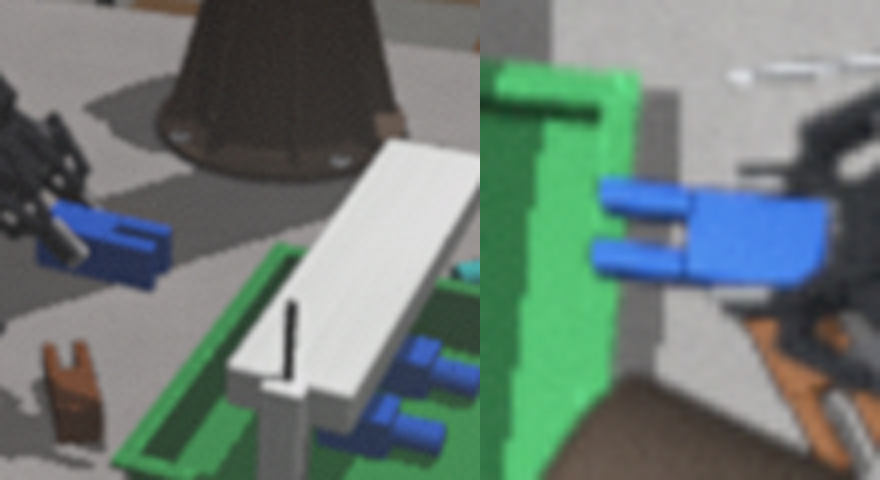

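The fork is held level between the fingers and the two plugs are still in the basket. In the top view its prong tips are near (288,153) and (287,161), and its body end is near (316,160). Now I'll measure where it sits in the gripper.

```bash
python3 - <<'E'
from h import *
np.set_printoptions(precision=4,suppress=True)
im=cv2.imread("pics/t2.png")[140:180,280:325];big=cv2.resize(im,None,fx=8,fy=8,interpolation=cv2.INTER_CUBIC)
m=cv2.inRange(cv2.cvtColor(big,cv2.COLOR_BGR2HSV),(105,110,120),(130,255,255))
c=max(cv2.findContours(m,0,2)[0],key=cv2.contourArea)
b=(cv2.boxPoints(cv2.minAreaRect(c))+.5)/8-.5+[280,140]
P=np.array([onz("top",q,.212) for q in b]);print(b,P,P.mean(0))
print("sides",np.linalg.norm(np.diff(P,axis=0),axis=1))
p,r,s=pose();u=np.array([np.sin(.095),np.cos(.095),0]);v=np.array([u[1],-u[0],0])
print("centre rel TCP along,across",(P.mean(0)-p)@u,(P.mean(0)-p)@v, "tool y",r.as_matrix()[:,1],"z",r.as_matrix()[:,2])
t=lambda x,y:((x-480+.5)/8-.5+273,(y+.5)/8-.5+130);sc=lambda x,y:((x+.5)/4-.5+300,(y+.5)/4-.5+120)
print("tri near tip",tri(sc(153,251),t(600,182)));print("tri far tip",tri(sc(171,234),t(593,272)))
E
```

```text
[[286.5619 163.7129]
 [287.8488 151.3857]
 [316.6469 154.3921]
 [315.36   166.7192]] [[ 0.611   0.0776  0.212 ]
 [ 0.6539  0.0741  0.212 ]
 [ 0.6453 -0.0253  0.212 ]
 [ 0.6025 -0.0217  0.212 ]] [0.6282 0.0262 0.212 ]
sides [0.043  0.0998 0.043 ]
centre rel TCP along,across 0.005762889394149168 -0.0013364776820111801 tool y [ 0.9953 -0.0966  0.0011] z [ 0.0725  0.7397 -0.6691]
tri near tip (array([0.6514, 0.0752, 0.2078]), np.float64(0.00039056727556821693))
tri far tip (array([0.6132, 0.0771, 0.2022]), np.float64(0.0016769972428717047))
```

Call:
drive_tool(
  moves=[
    {"x": 0,"y": 0,"z": 0,"ax": -0.088,"ay": 0.002,"az": 0.085,"jaw": 1},
    {"x": -0.0097,"y": 0,"z": -0.032,"ax": 0,"ay": 0,"az": 0,"jaw": 1},
    {"x": -0.0097,"y": 0,"z": -0.032,"ax": 0,"ay": 0,"az": 0,"jaw": 1},
    {"x": -0.0097,"y": 0,"z": -0.032,"ax": 0,"ay": 0,"az": 0,"jaw": 1},
    {"x": -0.0097,"y": 0,"z": -0.032,"ax": 0,"ay": 0,"az": 0,"jaw": 1},
    {"x": -0.0097,"y": 0,"z": -0.032,"ax": 0,"ay": 0,"az": 0,"jaw": 1},
    {"x": -0.0097,"y": 0,"z": -0.032,"ax": 0,"ay": 0,"az": 0,"jaw": 1},
    {"x": -0.0097,"y": 0,"z": -0.032,"ax": 0,"ay": 0,"az": 0,"jaw": 1},
    {"x": -0.0097,"y": 0,"z": -0.032,"ax": 0,"ay": 0,"az": 0,"jaw": 1},
    {"x": 0,"y": 0,"z": 0,"ax": 0,"ay": 0,"az": 0,"jaw": 1},
  ],
)

```text
time: 8.85
ee_pos: [0.5764, -0.2198, 0.2969]
orientation: [0.714, 0.57, 0.317, -0.256]
wrist_force: [0.3, 0.1, -1.3]
grip_width: 0.0391
grip_force: 60.9
```

```bash
python3 - <<'E'
from h import *
delta((.5761,-.2217,.10),tilted(.219,.84))
E
```

```text
t 8.85 p [ 0.5764 -0.2198  0.2969] q [-0.8   0.62  1.49  0.67  1.58 -0.77] w 0.0391 F [ 0.3  0.1 -1.3] gf 60.9
shift now [-0.1478  0.0008  0.1301] turn [-0.0001  0.001  -0.0045] shift after turn [-0.1479  0.0002  0.1299]
```

Call:
drive_tool(
  moves=[
    {"x": -0.0185,"y": 0,"z": 0.0162,"ax": 0,"ay": 0.001,"az": -0.0045,"jaw": 1},
    {"x": -0.0185,"y": 0,"z": 0.0162,"ax": 0,"ay": 0,"az": 0,"jaw": 1},
    {"x": -0.0185,"y": 0,"z": 0.0162,"ax": 0,"ay": 0,"az": 0,"jaw": 1},
    {"x": -0.0185,"y": 0,"z": 0.0162,"ax": 0,"ay": 0,"az": 0,"jaw": 1},
    {"x": -0.0185,"y": 0,"z": 0.0162,"ax": 0,"ay": 0,"az": 0,"jaw": 1},
    {"x": -0.0185,"y": 0,"z": 0.0162,"ax": 0,"ay": 0,"az": 0,"jaw": 1},
    {"x": -0.0185,"y": 0,"z": 0.0162,"ax": 0,"ay": 0,"az": 0,"jaw": 1},
    {"x": -0.0185,"y": 0,"z": 0.0162,"ax": 0,"ay": 0,"az": 0,"jaw": 1},
    {"x": 0,"y": 0,"z": 0,"ax": 0,"ay": 0,"az": 0,"jaw": 1},
    {"x": 0,"y": 0,"z": 0,"ax": 0,"ay": 0,"az": 0,"jaw": 1},
  ],
)

```text
time: 9.85
ee_pos: [0.5756, -0.2172, 0.0997]
orientation: [0.711, 0.572, 0.318, -0.257]
wrist_force: [-0.1, 0.4, -0.4]
grip_width: 0.0393
grip_force: 60.9
```

```bash
python3 - <<'E'
from h import *
np.set_printoptions(precision=4,suppress=True)
delta((.5761,-.2217,.0495),tilted(.219,.84))
im=ctrl.get_image("scene")[:,:,::-1];it=ctrl.get_image("top")[:,:,::-1]
a=cv2.resize(im[125:225,225:325],(480,480),interpolation=cv2.INTER_CUBIC);b=cv2.resize(it[150:215,340:395],(406,480),interpolation=cv2.INTER_CUBIC)
cv2.imwrite("pics/c3.png",cv2.resize(np.hstack([a,b]),(800,434)))
big=cv2.resize(it[160:205,345:392],None,fx=8,fy=8,interpolation=cv2.INTER_CUBIC)
m=cv2.inRange(cv2.cvtColor(big,cv2.COLOR_BGR2HSV),(105,110,120),(130,255,255))
c=max(cv2.findContours(m,0,2)[0],key=cv2.contourArea)
q=(cv2.boxPoints(cv2.minAreaRect(c))+.5)/8-.5+[345,160]
p,_,_=pose();P=np.array([onz("top",k,p[2]+.0248) for k in q]);print(P,P.mean(0))
E
```

```text
t 9.85 p [ 0.5756 -0.2172  0.0997] q [-0.8   0.85  1.59  0.7   1.32 -0.98] w 0.0393 F [-0.1  0.4 -0.4] gf 60.9
shift now [-0.0404  0.0016  0.0302] turn [-0.0042 -0.0026 -0.0001] shift after turn [-0.0403  0.0015  0.0303]
[[ 0.5661 -0.1553  0.1258]
 [ 0.6083 -0.1645  0.1258]
 [ 0.5915 -0.2416  0.1258]
 [ 0.5494 -0.2323  0.1258]] [ 0.5788 -0.1984  0.1258]
```

View pics/c3.png

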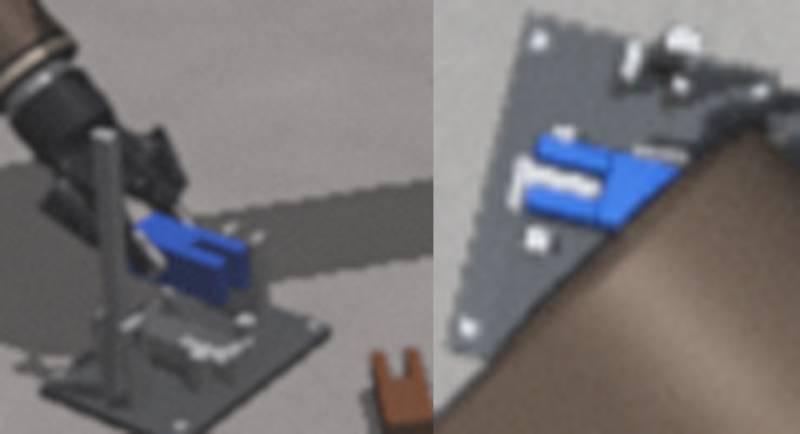

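The forked housing is level above the pad, with the end stops and guides around its outline and the latch upright beside it. It needs a shift of about 6 mm along and 1.5 mm across, then I'll descend.

Call:
drive_tool(
  moves=[
    {"x": -0.0037,"y": 0.0016,"z": -0.004,"ax": -0.004,"ay": -0.0026,"az": 0,"jaw": 1},
    {"x": 0,"y": 0,"z": 0,"ax": 0,"ay": 0,"az": 0,"jaw": 1},
    {"x": -0.011,"y": 0,"z": 0.0098,"ax": 0,"ay": 0,"az": 0,"jaw": 1},
    {"x": -0.011,"y": 0,"z": 0.0098,"ax": 0,"ay": 0,"az": 0,"jaw": 1},
    {"x": -0.0075,"y": 0,"z": 0.0067,"ax": 0,"ay": 0,"az": 0,"jaw": 1},
    {"x": -0.006,"y": 0,"z": 0.0053,"ax": 0,"ay": 0,"az": 0,"jaw": 1},
    {"x": 0,"y": 0,"z": 0,"ax": 0,"ay": 0,"az": 0,"jaw": 1},
    {"x": 0,"y": 0,"z": 0,"ax": 0,"ay": 0,"az": 0,"jaw": 1},
  ],
)

```text
time: 10.75
ee_pos: [0.5763, -0.2236, 0.0524]
orientation: [0.712, 0.571, 0.318, -0.254]
wrist_force: [-0.7, 0.1, -1.5]
grip_width: 0.0397
grip_force: 60.9
```

```bash
python3 - <<'E'
from h import *
delta((.5761,-.2227,.0455),tilted(.219,.84))
E
```

```text
t 10.75 p [ 0.5763 -0.2236  0.0524] q [-0.81  0.92  1.58  0.71  1.27 -1.03] w 0.0397 F [-0.7  0.1 -1.5] gf 60.9
shift now [-0.0045 -0.0004  0.0052] turn [0.0008 0.0009 0.0008] shift after turn [-0.0045 -0.0004  0.0052]
```

Call:
drive_tool(
  moves=[
    {"x": -0.0011,"y": 0,"z": 0.001,"ax": 0.001,"ay": 0.001,"az": 0.001,"jaw": 1},
    {"x": -0.0011,"y": 0,"z": 0.001,"ax": 0,"ay": 0,"az": 0,"jaw": 1},
    {"x": -0.001,"y": 0,"z": 0.001,"ax": 0,"ay": 0,"az": 0,"jaw": 1},
    {"x": 0,"y": 0,"z": 0,"ax": 0,"ay": 0,"az": 0,"jaw": 1},
    {"x": 0,"y": 0,"z": 0,"ax": 0,"ay": 0,"az": 0,"jaw": 1},
  ],
)

```text
time: 11.25
ee_pos: [0.5764, -0.2237, 0.0483]
orientation: [0.712, 0.571, 0.318, -0.255]
wrist_force: [-0.4, 0.3, -1.7]
grip_width: 0.0394
grip_force: 60.9
```

Call:
drive_tool(
  moves=[
    {"x": -0.0007,"y": 0,"z": 0.0007,"ax": 0,"ay": 0,"az": 0,"jaw": 1},
    {"x": -0.0007,"y": 0,"z": 0.0007,"ax": 0,"ay": 0,"az": 0,"jaw": 1},
    {"x": 0,"y": 0,"z": 0,"ax": 0,"ay": 0,"az": 0,"jaw": 1},
    {"x": 0,"y": 0,"z": 0,"ax": 0,"ay": 0,"az": 0,"jaw": 1},
  ],
)

```text
time: 11.65
ee_pos: [0.5763, -0.2235, 0.0462]
orientation: [0.712, 0.571, 0.318, -0.255]
wrist_force: [-0.7, 0.3, -0.8]
grip_width: 0.0393
grip_force: 60.9
```

Call:
drive_tool(
  moves=[
    {"x": -0.0007,"y": 0,"z": 0.0007,"ax": 0,"ay": 0,"az": 0,"jaw": 1},
    {"x": -0.0004,"y": 0,"z": 0.0004,"ax": 0,"ay": 0,"az": 0,"jaw": 1},
    {"x": 0,"y": 0,"z": 0,"ax": 0,"ay": 0,"az": 0,"jaw": 1},
    {"x": 0,"y": 0,"z": 0,"ax": 0,"ay": 0,"az": 0,"jaw": 1},
  ],
)

```text
time: 12.05
ee_pos: [0.5764, -0.2235, 0.0452]
orientation: [0.712, 0.571, 0.318, -0.255]
wrist_force: [-2.2, 0.1, 6.7]
grip_width: 0.0396
grip_force: 61.7
```

Call:
drive_tool(
  moves=[
    {"x": 0,"y": 0,"z": 0,"ax": 0,"ay": 0,"az": 0,"jaw": 0.1},
    {"x": 0,"y": 0,"z": 0,"ax": 0,"ay": 0,"az": 0,"jaw": -0.1},
    {"x": 0,"y": 0,"z": 0,"ax": 0,"ay": 0,"az": 0,"jaw": -0.3},
    {"x": 0,"y": 0,"z": 0,"ax": 0,"ay": 0,"az": 0,"jaw": -0.4},
    {"x": 0,"y": 0,"z": 0,"ax": 0,"ay": 0,"az": 0,"jaw": -0.4},
    {"x": 0,"y": 0,"z": 0,"ax": 0,"ay": 0,"az": 0,"jaw": -0.4},
    {"x": 0,"y": 0,"z": 0,"ax": 0,"ay": 0,"az": 0,"jaw": -0.4},
  ],
)

```text
time: 12.75
ee_pos: [0.5764, -0.2234, 0.0446]
orientation: [0.712, 0.571, 0.318, -0.255]
wrist_force: [-0.7, 0.2, -0.0]
grip_width: 0.0597
grip_force: 0.0
```

Call:
drive_tool(
  moves=[
    {"x": 0,"y": 0,"z": -0.01,"ax": 0,"ay": 0,"az": 0,"jaw": -0.4},
    {"x": 0,"y": 0,"z": -0.02,"ax": 0,"ay": 0,"az": 0,"jaw": -0.4},
    {"x": 0,"y": 0,"z": -0.03,"ax": 0,"ay": 0,"az": 0,"jaw": -0.4},
    {"x": 0,"y": 0,"z": -0.04,"ax": 0,"ay": 0,"az": 0,"jaw": -0.4},
    {"x": 0,"y": 0,"z": -0.04,"ax": 0,"ay": 0,"az": 0,"jaw": -0.4},
    {"x": 0,"y": 0,"z": -0.04,"ax": 0,"ay": 0,"az": 0,"jaw": 1},
    {"x": 0,"y": 0,"z": -0.04,"ax": 0,"ay": 0,"az": 0,"jaw": 1},
    {"x": 0,"y": 0,"z": -0.03,"ax": 0,"ay": 0,"az": 0,"jaw": 1},
    {"x": 0.03,"y": 0,"z": -0.027,"ax": 0,"ay": 0,"az": 0,"jaw": 1},
    {"x": 0.03,"y": 0,"z": -0.027,"ax": 0,"ay": 0,"az": 0,"jaw": 1},
    {"x": 0.03,"y": 0,"z": -0.027,"ax": 0,"ay": 0,"az": 0,"jaw": 1},
    {"x": 0,"y": 0,"z": 0,"ax": 0,"ay": 0,"az": 0,"jaw": 1},
  ],
)

```text
time: 13.95
ee_pos: [0.5363, -0.4068, 0.3389]
orientation: [0.712, 0.573, 0.318, -0.251]
wrist_force: [-0.8, -0.1, -0.1]
grip_width: -0.0002
grip_force: 0.0
```

```bash
python3 - <<'E'
from h import *
np.set_printoptions(precision=4,suppress=True)
im=ctrl.get_image("scene")[:,:,::-1];it=ctrl.get_image("top")[:,:,::-1]
big=cv2.resize(it[160:205,345:392],None,fx=8,fy=8,interpolation=cv2.INTER_CUBIC)
m=cv2.inRange(cv2.cvtColor(big,cv2.COLOR_BGR2HSV),(105,110,120),(130,255,255))
c=max(cv2.findContours(m,0,2)[0],key=cv2.contourArea)
q=(cv2.boxPoints(cv2.minAreaRect(c))+.5)/8-.5+[345,160]
P=np.array([onz("top",k,.07) for k in q]);print(P,P.mean(0))
d=P.mean(0)-[.5774,-.2165,.07];u=np.array([np.sin(.219),np.cos(.219),0]);v=np.array([-u[1],u[0],0]);print("nest x,y",d@u,d@v)
# latch tip triangulation candidates printed from hinge model: where tip would be drawn at angles
h=np.array([.5774,-.2165,0])-.075*v+[0,0,.08]
for a in(1.4,1.57,1.7):
    t=h+.164*(np.cos(a)*v+np.sin(a)*np.array([0,0,1]));print(a,t,proj("scene",t),proj("top",t))
a=cv2.resize(im[130:230,225:325],(400,400),interpolation=cv2.INTER_CUBIC);b=cv2.resize(it[145:215,335:405],(400,400),interpolation=cv2.INTER_CUBIC)
cv2.imwrite("pics/c4.png",np.hstack([a,b]))
# tool orientation for latch: straight down, y across nest x
u0=tilted(.219,0.0);delta((h-.05*v+[0,0,.27]),u0)
E
```

```text
[[ 0.5657 -0.1612  0.07  ]
 [ 0.6084 -0.1706  0.07  ]
 [ 0.5865 -0.2708  0.07  ]
 [ 0.5439 -0.2612  0.07  ]] [ 0.5761 -0.2159  0.07  ]
nest x,y 0.00026505562232205006 0.001369952431887975
1.4 [ 0.6234 -0.2267  0.2416] [252.492  153.4078] [376.0011 160.5069]
1.57 [ 0.6505 -0.2328  0.244 ] [246.5228 156.0367] [377.9485 152.4905]
1.7 [ 0.6712 -0.2374  0.2426] [241.9375 159.0174] [379.3335 146.5067]
t 14.05 p [ 0.5356 -0.406   0.3339] q [-0.99  0.76  1.12  0.59  1.86 -0.78] w -0.0002 F [-0.6  0.  -0.5] gf 0.0
shift now [0.1417 0.1246 0.1336] turn [ 0.0017 -0.8376  0.0003] shift after turn [ 0.194   0.1246 -0.0161]
```

View pics/c4.png

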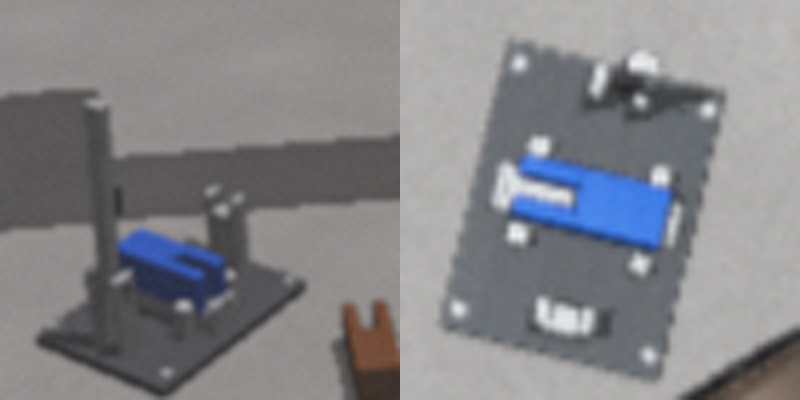

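The forked housing sits between the stops and guides, at nest x≈0 and y≈+1 mm. The latch stands upright at about 1.5 rad, with its tip at scene (249,155.5). Next I'll turn the tool upright with the fingers shut and go behind the latch.

Call:
drive_tool(
  moves=[
    {"x": 0,"y": 0,"z": 0,"ax": 0,"ay": -0.1396,"az": 0,"jaw": 1},
    {"x": 0,"y": 0,"z": 0,"ax": 0,"ay": -0.1396,"az": 0,"jaw": 1},
    {"x": 0,"y": 0,"z": 0,"ax": 0,"ay": -0.1396,"az": 0,"jaw": 1},
    {"x": 0,"y": 0,"z": 0,"ax": 0,"ay": -0.1396,"az": 0,"jaw": 1},
    {"x": 0,"y": 0,"z": 0,"ax": 0,"ay": -0.1396,"az": 0,"jaw": 1},
    {"x": 0,"y": 0,"z": 0,"ax": 0,"ay": -0.1396,"az": 0,"jaw": 1},
    {"x": 0.004,"y": 0.04,"z": 0,"ax": 0,"ay": 0,"az": 0,"jaw": 1},
    {"x": 0.01,"y": 0.04,"z": 0,"ax": 0,"ay": 0,"az": 0,"jaw": 1},
    {"x": 0.02,"y": 0.04,"z": 0,"ax": 0,"ay": 0,"az": 0,"jaw": 1},
    {"x": 0.04,"y": 0.005,"z": 0,"ax": 0,"ay": 0,"az": 0,"jaw": 1},
    {"x": 0.04,"y": 0,"z": 0,"ax": 0,"ay": 0,"az": 0,"jaw": 1},
    {"x": 0.04,"y": 0,"z": 0,"ax": 0,"ay": 0,"az": 0,"jaw": 1},
    {"x": 0.04,"y": 0,"z": 0,"ax": 0,"ay": 0,"az": 0,"jaw": 1},
    {"x": 0,"y": 0,"z": 0,"ax": 0,"ay": 0,"az": 0,"jaw": 1},
  ],
)

```text
time: 15.45
ee_pos: [0.7005, -0.2382, 0.3318]
orientation: [0.779, 0.627, 0.001, -0.002]
wrist_force: [0.2, -0.8, -0.4]
grip_width: 0.0003
grip_force: 0.0
```

```bash
cat >> h.py <<'E'
def nest(y,z,x=0.):  # nest frame to world
    u=np.array([np.sin(.219),np.cos(.219),0]);v=np.array([-u[1],u[0],0]);return np.array([.5774,-.2165,0])+x*u+y*v+[0,0,z]
E
python3 - <<'E'
from h import *
delta(nest(-.125,.200),tilted(.219,0))
E
```

```text
t 15.45 p [ 0.7005 -0.2382  0.3318] q [-0.37  0.55  1.23  0.    1.37 -0.16] w 0.0003 F [ 0.2 -0.8 -0.4] gf 0.0
shift now [-0.0061  0.0004  0.1317] turn [-0.0023 -0.0035  0.004 ] shift after turn [-5.600e-03  1.000e-04  1.318e-01]
```

Call:
drive_tool(
  moves=[
    {"x": -0.006,"y": 0,"z": 0.032,"ax": -0.002,"ay": -0.0035,"az": 0.004,"jaw": 1},
    {"x": 0,"y": 0,"z": 0.033,"ax": 0,"ay": 0,"az": 0,"jaw": 1},
    {"x": 0,"y": 0,"z": 0.033,"ax": 0,"ay": 0,"az": 0,"jaw": 1},
    {"x": 0,"y": 0,"z": 0.033,"ax": 0,"ay": 0,"az": 0,"jaw": 1},
    {"x": 0,"y": -0.01,"z": 0,"ax": 0,"ay": 0,"az": 0,"jaw": 1},
    {"x": 0,"y": -0.01,"z": 0,"ax": 0,"ay": 0,"az": 0,"jaw": 1},
    {"x": 0,"y": -0.01,"z": 0,"ax": 0,"ay": 0,"az": 0,"jaw": 1},
    {"x": 0,"y": -0.011,"z": 0.001,"ax": 0,"ay": 0,"az": 0,"jaw": 1},
    {"x": 0,"y": -0.011,"z": 0.0015,"ax": 0,"ay": 0,"az": 0,"jaw": 1},
    {"x": 0,"y": -0.011,"z": 0.0015,"ax": 0,"ay": 0,"az": 0,"jaw": 1},
    {"x": 0,"y": -0.011,"z": 0.002,"ax": 0,"ay": 0,"az": 0,"jaw": 1},
    {"x": 0,"y": 0,"z": 0,"ax": 0,"ay": 0,"az": 0,"jaw": 1},
  ],
)

```text
time: 16.65
ee_pos: [0.6253, -0.2324, 0.1964]
orientation: [0.781, 0.624, 0.0, 0.001]
wrist_force: [0.9, 0.3, -1.1]
grip_width: 0.0001
grip_force: 0.0
```

```bash
python3 - <<'E'
from h import *
delta(nest(-.0196,.1777),tilted(.219,0))
E
```

```text
t 16.65 p [ 0.6253 -0.2324  0.1964] q [-0.4   0.54  1.59 -0.    1.01 -0.18] w 0.0001 F [ 0.9  0.3 -1.1] gf 0.0
shift now [ 0.005  -0.0306  0.0187] turn [ 0.0018  0.0014 -0.0042] shift after turn [ 0.0051 -0.0306  0.0187]
```

Call:
drive_tool(
  moves=[
    {"x": 0.0025,"y": -0.0077,"z": 0.004,"ax": 0.002,"ay": 0.001,"az": -0.004,"jaw": 1},
    {"x": 0.0025,"y": -0.0077,"z": 0.0045,"ax": 0,"ay": 0,"az": 0,"jaw": 1},
    {"x": 0,"y": -0.0077,"z": 0.0047,"ax": 0,"ay": 0,"az": 0,"jaw": 1},
    {"x": 0,"y": -0.0075,"z": 0.0055,"ax": 0,"ay": 0,"az": 0,"jaw": 1},
    {"x": 0,"y": -0.007,"z": 0.0058,"ax": 0,"ay": 0,"az": 0,"jaw": 1},
    {"x": 0,"y": -0.0065,"z": 0.006,"ax": 0,"ay": 0,"az": 0,"jaw": 1},
    {"x": 0,"y": -0.0062,"z": 0.0064,"ax": 0,"ay": 0,"az": 0,"jaw": 1},
    {"x": 0,"y": -0.006,"z": 0.0067,"ax": 0,"ay": 0,"az": 0,"jaw": 1},
    {"x": 0,"y": -0.005,"z": 0.0077,"ax": 0,"ay": 0,"az": 0,"jaw": 1},
    {"x": 0,"y": -0.0045,"z": 0.008,"ax": 0,"ay": 0,"az": 0,"jaw": 1},
    {"x": 0,"y": -0.004,"z": 0.008,"ax": 0,"ay": 0,"az": 0,"jaw": 1},
    {"x": 0,"y": -0.0037,"z": 0.008,"ax": 0,"ay": 0,"az": 0,"jaw": 1},
    {"x": 0,"y": 0,"z": 0,"ax": 0,"ay": 0,"az": 0,"jaw": 1},
  ],
)

```text
time: 17.95
ee_pos: [0.5551, -0.2115, 0.1193]
orientation: [0.78, 0.626, -0.001, -0.001]
wrist_force: [-0.8, -0.2, 0.5]
grip_width: -0.0002
grip_force: 0.0
```

```bash
python3 - <<'E'
from h import *
delta(nest(.035,.09),tilted(.219,0))
E
```

```text
t 17.95 p [ 0.5551 -0.2115  0.1193] q [-0.41  0.54  1.83 -0.    0.78 -0.2 ] w -0.0002 F [-0.8 -0.2  0.5] gf 0.0
shift now [-0.     -0.0121  0.0293] turn [-0.0018  0.0001 -0.0001] shift after turn [-0.     -0.0121  0.0293]
```

Call:
drive_tool(
  moves=[
    {"x": 0,"y": -0.004,"z": 0.008,"ax": 0,"ay": 0,"az": 0,"jaw": 1},
    {"x": 0,"y": -0.004,"z": 0.008,"ax": 0,"ay": 0,"az": 0,"jaw": 1},
    {"x": 0,"y": -0.004,"z": 0.007,"ax": 0,"ay": 0,"az": 0,"jaw": 1},
    {"x": 0,"y": 0,"z": 0.006,"ax": 0,"ay": 0,"az": 0,"jaw": 1},
    {"x": 0,"y": 0,"z": 0.002,"ax": 0,"ay": 0,"az": 0,"jaw": 1},
    {"x": 0,"y": 0,"z": 0,"ax": 0,"ay": 0,"az": 0,"jaw": 1},
    {"x": 0,"y": 0,"z": 0,"ax": 0,"ay": 0,"az": 0,"jaw": 1},
  ],
)

```text
time: 18.65
ee_pos: [0.5446, -0.2094, 0.0897]
orientation: [0.78, 0.626, -0.0, 0.0]
wrist_force: [-0.4, -0.0, -0.0]
grip_width: -0.0
grip_force: 0.0
```

Call:
drive_tool(
  moves=[
    {"x": 0,"y": 0,"z": 0.002,"ax": 0,"ay": 0,"az": 0,"jaw": 1},
    {"x": 0,"y": 0,"z": 0.0015,"ax": 0,"ay": 0,"az": 0,"jaw": 1},
    {"x": 0,"y": 0,"z": 0,"ax": 0,"ay": 0,"az": 0,"jaw": 1},
    {"x": 0,"y": 0,"z": 0,"ax": 0,"ay": 0,"az": 0,"jaw": 1},
  ],
)

```text
time: 19.05
ee_pos: [0.5444, -0.2093, 0.0861]
orientation: [0.78, 0.626, -0.0, 0.0]
wrist_force: [-0.2, -0.0, -0.4]
grip_width: 0.0003
grip_force: 0.0
```

Call:
drive_tool(
  moves=[
    {"x": 0,"y": 0,"z": 0.001,"ax": 0,"ay": 0,"az": 0,"jaw": 1},
    {"x": 0,"y": 0,"z": 0.0005,"ax": 0,"ay": 0,"az": 0,"jaw": 1},
    {"x": 0,"y": 0,"z": 0,"ax": 0,"ay": 0,"az": 0,"jaw": 1},
    {"x": 0,"y": 0,"z": 0,"ax": 0,"ay": 0,"az": 0,"jaw": 1},
  ],
)

```text
time: 19.45
ee_pos: [0.5445, -0.2093, 0.0857]
orientation: [0.78, 0.626, 0.0, 0.0]
wrist_force: [-6.0, 1.4, 21.9]
grip_width: -0.0001
grip_force: 11.0
```

The arm met firm resistance (22 N) at a height of 0.0857 m, which matches the closed top of 86 mm. I'll back off upwards.

Call:
drive_tool(
  moves=[
    {"x": 0,"y": 0,"z": -0.01,"ax": 0,"ay": 0,"az": 0,"jaw": 1},
    {"x": 0,"y": 0,"z": -0.04,"ax": 0,"ay": 0,"az": 0,"jaw": 1},
    {"x": 0,"y": 0,"z": -0.05,"ax": 0,"ay": 0,"az": 0,"jaw": 1},
    {"x": 0,"y": 0,"z": -0.05,"ax": 0,"ay": 0,"az": 0,"jaw": 1},
    {"x": -0.045,"y": 0,"z": 0,"ax": 0,"ay": 0,"az": 0,"jaw": 1},
    {"x": -0.045,"y": 0,"z": 0,"ax": 0,"ay": 0,"az": 0,"jaw": 1},
    {"x": -0.045,"y": 0,"z": 0,"ax": 0,"ay": 0,"az": 0,"jaw": 1},
    {"x": -0.045,"y": 0,"z": 0,"ax": 0,"ay": 0,"az": 0,"jaw": 1},
    {"x": 0,"y": 0,"z": 0,"ax": 0,"ay": 0,"az": 0,"jaw": 1},
    {"x": 0,"y": 0,"z": 0,"ax": 0,"ay": 0,"az": 0,"jaw": 1},
  ],
)

```text
time: 20.45
ee_pos: [0.5047, -0.3857, 0.2345]
orientation: [0.781, 0.625, -0.0, -0.0]
wrist_force: [-0.3, 0.4, 0.3]
grip_width: -0.0002
grip_force: 0.0
```

```bash
python3 - <<'E'
from h import *
np.set_printoptions(precision=4,suppress=True)
im=ctrl.get_image("scene")[:,:,::-1];it=ctrl.get_image("top")[:,:,::-1];cv2.imwrite("pics/s5.png",im);cv2.imwrite("pics/t5.png",it)
def prof(I,n,x,zs,ys):
    g=[];H=cv2.cvtColor(I,cv2.COLOR_BGR2HSV)
    for y in ys:
        p=proj(n,nest(y,zs,x)); g.append(tuple(int(k) for k in I[int(round(p[1])),int(round(p[0]))]))
    return g
ys=np.arange(-.07,.071,.014)
print("scene along arm top",prof(im,"scene",0,.086,ys));print("top along arm",prof(it,"top",0,.086,ys))
H=cv2.cvtColor(it,cv2.COLOR_BGR2HSV);m=cv2.inRange(H[160:205,345:392],(105,110,110),(130,255,255))
n,l,st,c=cv2.connectedComponentsWithStats(m)
for k in range(1,n):
    if st[k,4]>20: print(st[k],onz("top",c[k]+[345,160],.07))
pts=np.argwhere(m)[:,::-1].astype(np.float32)+[345,160];r=cv2.minAreaRect(pts.astype(np.float32));print(r,onz("top",r[0],.07),nest(0,.07))
tp=lambda y0,y1:None
d=np.abs(im.astype(int)-cv2.imread("pics/s2.png")).max(2)[140:165,240:258]; print("old tip region changed",(d>40).sum(), "grip",ctrl.read_state()["wrist_force"])
E
```

```text
scene along arm top [(163, 160, 161), (164, 161, 163), (168, 164, 166), (171, 167, 168), (172, 167, 167), (166, 164, 165), (173, 170, 171), (172, 168, 170), (172, 168, 169), (155, 152, 153), (171, 166, 168)]
top along arm [(223, 220, 219), (223, 221, 219), (226, 224, 222), (229, 225, 222), (229, 227, 224), (228, 225, 221), (229, 226, 223), (230, 227, 225), (231, 228, 225), (232, 229, 227), (232, 229, 227)]
[11 12 11  6 41] [ 0.5961 -0.1899  0.07  ]
[ 26  16  12  13 114] [ 0.5691 -0.2461  0.07  ]
[ 9 20 11  5 39] [ 0.5679 -0.1849  0.07  ]
((367.99017333984375, 179.79180908203125), (26.912120819091797, 11.394706726074219), 13.240520477294922) [ 0.5762 -0.2161  0.07  ] [ 0.5774 -0.2165  0.07  ]
old tip region changed 56 grip [0.3568 0.5678 0.2134]
```

The arm lies level across the housing at 86 mm in both views, the housing is centred, and the robot is clear.

```bash
python3 -c "
from cell import ctrl
print(ctrl.sign_off())"
```

```text
the job is handed in; nothing more can be done
None
```

I laid the forked housing flat in the nest, pressed the latch closed until it stopped firmly at its closed height (about 0.086 m), and handed the job in at about 20.5 s; no verdict came back.

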